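Set the ratchet jar vice to tighten and clamp the jar

ROBOT

A 6-joint arm with a two-finger parallel gripper is mounted at the origin on a cart in front of the work surface, level with it; the furniture and walls round the work are solid. World frame = base frame: x ahead of the robot, y to its left, z up, the work surface at z = 0. Lengths are in mm, angles in rad, forces in N, time in s.
With the tool pointing down it reaches from about 350 to 875 mm from the base axis. Payload 4.2 kg.
Tool frame: the origin (TCP) lies between the finger pads; the fingertips stand 25 mm ahead of it and the grasp point (between the pads) lies 6 mm ahead of it; z points along the fingers, y is the line along which they close (so a half turn about z gives the same grasp; the last joint's range is limited). The gripper opens to 85 mm and grips with 20 to 120 N. Pads are 22 mm wide; open, the fingers measure 114 mm over their backs; the gripper's body (76 mm by 85 mm) begins 54 mm behind the grasp point. The pads swing forward as they close: fully open they stand 13 mm farther back than shut.
Start: joints at [-1.059, 0.385, 0.008, 0, -1.194, -0.259], TCP at [156.339, -605.109, 256.312] pointing down, gripper open.
Joint ranges: [-3.14, 3.14], [-1.21, 2.06], [-1.07, 1.41], [-3.16, 2.05], [-2.99, -0.16], [-3.1, 3.1]. Speed limits (rad/s): [2.79, 2.79, 3.14, 3.14, 3.14, 3.14].

INTERFACE

Orientations are given as a unit quaternion [x, y, z, w].
In Python, from bench import arm gives the robot as it stands.
- The arm moves only by the shell command python3 -m pendant 'ROWS'. ROWS is JSON, a list of rows, each a list of 7 numbers: the shift along the tool's x, y, z in m, then the turn, a rotation vector about the tool's x, y, z in degrees, then the finger opening in m, from 0 to 0.0854. In form: [[x, y, z, wx, wy, wz, fingers], ...]. A call has 1 to 12 rows; each row shifts and turns the commanded pose from where the row before left it, along the tool's axes as they then stand; what a row does not reach is not made up. A row lasts 1/10 s, in which the tool goes at most 50 mm and 8.59 degrees, less where a joint would pass 70% of its speed; a pose out of reach is approached as far as the arm can. A call is refused whole if a number of a shift passes 0.05 or a number of a turn 8.59, either way. A call with a gripper value outside its range is refused whole. The fingers move at their own pace and stop on an object; the grip force is fixed at half the most. Time passes only in rows, so rows that do not move let the fingers close. It gives the time, the measured TCP pose, the force, the opening and the grip force at its end, in the units of the state.
- arm.read_state(): the state, without advancing time (a new reading comes with each control period).
- arm.get_image(name): name is "scene" or "top" or "wrist"; returns a dict with "image" (420x560x3 uint8, red, green, blue), "fx", "fy", "cx", "cy" (pixels), "xyz" and "rotation" of the camera in the world. Camera axes: x right, y down, z forward; pixel columns grow to the right and rows downward; lengths in mm; the calibration is good to about 2 mm. The wrist camera is an equidistant fisheye: a pixel r from the principal point sees the ray r / f radians off the axis. A picture is of the moment at which its call begins. There is no depth.
- arm.job_done(): hands the job in; it is judged then, once.
The state is a dict: "clock": time; "joints": joint angles; "joint_vel": joint speeds; "joint_efforts": joint torques, N m; "position": TCP position; "ee_rot": TCP orientation; "contact_force": force on the tool from outside, world axes, zero at the start; "wrist_torque": the same for the moment, N m; "gripper_width": finger opening in mm; "grasp_force": force on a finger pad.
Only numpy, scipy, OpenCV 4.12 (cv2) and the standard library are available. Lean on these libraries where they do the work, as an engineer would, in place of code of your own. Each camera call takes 0.05 s, during which the arm holds its last target. There are 200 camera calls.

TASK

The sample jar stands loose in the blue ratchet vice, which is still set to loosen. Push the orange selector fully over to the tightening (green dot) side before you crank, swing the handle all the way back, anticlockwise seen from above, to its stop to feel that it free-wheels and the jaw stays put, then work the handle back and forth until the jar is snugly held: stop as soon as the handle has become about half as stiff again as it was while the jaw ran free, for much more cracks the glass. Leave the jar upright in the vice, the selector on green and the handle let go, and do not disturb the other things.

Things in the scene. Friction and masses are not known exactly. Their poses are not given: they have to be found in the camera images.
- jar_vice: blue vice fixed to the table, base 110 (x) x 270 (y) x 12 mm, origin at its underside centre. +y end: fixed jaw with a shallow black V. Then the jar, the grey sliding jaw (closes toward +y, 11 to 20 mm to go; the screw holds it where it is left), and at -y a housing 80x76 mm, top z 60 mm, with the ratchet head on it
- head_top (a point): centre of the top of the ratchet head, on the vertical spindle axis (vice x 0, y -75 mm, z 82 mm). Steel disc, diameter 76 mm, z 64 to 82 mm. 30 teeth: a stroke loses up to 0.21 rad before it bites. While it bites 1 rad of handle moves the jaw 16 mm, so one to three tightening strokes are needed, mostly two
- knob_mid (a point): on the axis of the handle's upright black knob, at the height to grip: 104.5 mm above the table, 120 mm from the spindle axis. Knob 22 to 25 mm in diameter, z 79 to 126 mm, over a bar with its top at z 77 mm; it spins freely, so a grasp need not turn with it. Felt along its path: about 1 N free-wheeling, 6 N moving the jaw freely, more once the jar is pressed
- crank (a joint): angle of the handle, rad, -0.42 to 0.42 between its stops; 0 = it points along the vice's -x; grows clockwise seen from above (knob toward the vice's +y), which is the tightening stroke; negative = swung back. Stays where it is left
- selector (a joint): tilt of the orange selector, rad: -0.5 leans to the handle's -y side (red dot, loosen), +0.5 to +y, toward the jar (green dot, tighten); near 0 neither way drives, and only beyond about 0.3 does it bite surely. Hinge on the spindle axis at z 88 mm, parallel to the handle bar; it turns with the handle and stays where it is left
- selector_tip (a point): centre of the selector's orange ball, diameter 13 mm, 29 mm from its hinge: 117 mm above the table when upright, 113 mm when leaning. It takes about 2.5 N sideways at the ball and ends against a firm stop. Stem 9 mm thick; low hinge cheeks end at z 87 mm
- sample_jar: clear jar of sand with red screw cap, 44 mm diameter, 64 mm high, about 60 g, origin under its centre; stands loose on the vice base (z 12 mm). Pushed into the V its centre is within 3 mm of x 0 and at y 71 to 78 mm of the vice: how far out the V is set differs each time
- jaw_pad: spring-backed flat rubber pad, 46x34x9 mm, on the sliding jaw; origin: centre of its face, which faces the jar (+y of the vice). With the jar against both jaws, grip grows 12 N per mm of jaw travel and the force at the knob by 0.13 N per N of grip: above the free run by 1.6 N at 12 N of grip, 3 at 23 N, 6 at 45 N; about 3 N above the free run is right
- stop_clock: yellow digital timer, 68x62x18 mm, lying loose on the table; origin under its centre; a bystander
- marker_red: white marker pen with red cap, 13x140x13 mm, lying loose along its y; origin under its centre; a bystander
- eraser: small white eraser in a blue sleeve, 21x45x12 mm, lying loose; origin under its centre; a bystander
- cell_holder: black holder with a green battery cell, 42x90x36 mm, standing loose; origin under its centre; a bystander

How it is judged:
By the outcome, as a careful person would: the job done as asked, in the order asked, and still so for the second after the job is handed in, with the robot touching nothing.
It also fails if it takes over 72 s, if anything falls off the work surface, if the arm or the gripper's body presses on something with over 40 N, if the wrist force passes 120 N, or if a joint passes its speed limit or range.

## Working session

There is one attempt and no reset: what is moved stays moved. The work goes in short steps, Python scripts to look and compute and a shell command to move; the robot and the scene stay as the last step left them, time stands still between calls to the robot, and variables do not carry over. Pictures are saved under pics/ and viewed, at most 10 in all, crops included, and the job is handed in when it is done.

```bash
mkdir -p pics; ls
python3 - <<'E'
from bench import arm
import cv2,numpy as np
s=arm.read_state();print(s)
for n in("scene","top"):
    d=arm.get_image(n);cv2.imwrite(f"pics/{n}0.png",d["image"][:,:,::-1]);print(n,{k:np.round(v,4).tolist() for k,v in d.items() if k!="image"})
    np.savez(f"{n}0.npz",**d)
E
```

```text
pics
{'clock': 0.0, 'joints': array([-1.05939548e+00,  3.85557823e-01,  6.59000772e-03, -5.35160304e-04,
       -1.19397946e+00, -2.58596829e-01]), 'joint_vel': array([-0.00036408,  0.00011504,  0.00057115, -0.00240615,  0.00040114,
        0.00039563]), 'joint_efforts': array([ 5.19302666e-04, -3.92293489e+01,  1.88402814e+01,  4.18634802e+00,
       -4.72837826e-03,  8.32876253e-06]), 'position': array([ 156.21320371, -604.60139582,  255.20137008]), 'ee_rot': array([-1.25967665e-01,  9.92033734e-01,  1.09015079e-03, -1.73407700e-04]), 'contact_force': array([1.59540752, 1.26409155, 0.53261425]), 'wrist_torque': array([0.00983467, 0.01715801, 0.00150631]), 'grasp_force': 0.0, 'gripper_width': 85.37653816588342}
scene {'fx': 400.5209, 'fy': 400.5209, 'cx': 275.3468, 'cy': 209.9447, 'xyz': [-159.7415, -360.8504, 547.9679], 'rotation': [0.7266, -0.4604, 0.2753, -0.4292]}
top {'fx': 516.847, 'fy': 516.847, 'cx': 282.4119, 'cy': 211.8452, 'xyz': [345.8902, -13.4893, 1591.3486], 'rotation': [-0.699, 0.7113, -0.056, 0.0486]}
```

View pics/scene0.png

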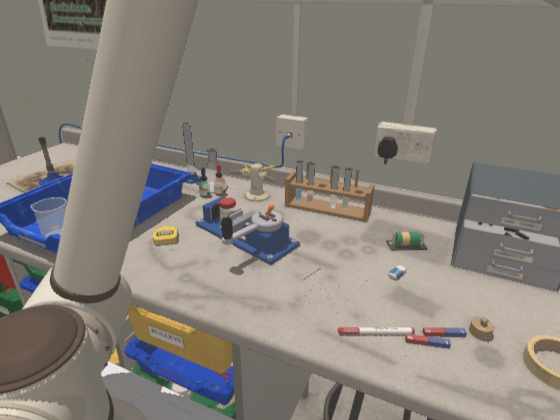

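View pics/top0.png

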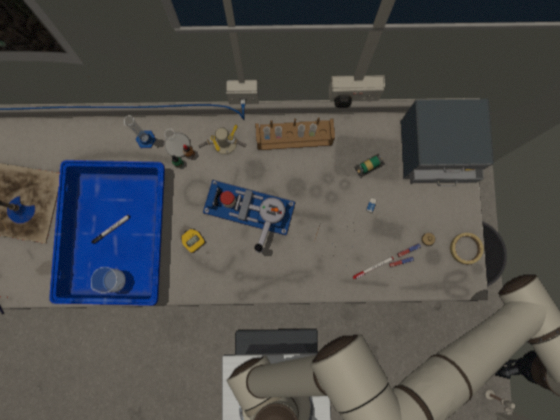

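The vice is around (250,207) in the top view. The jar is left at (228,200), the head right at (272,210), and the knob below at about (262,240). The clock is at (193,240), the eraser at (372,205), the marker at (373,268) and the cell at (369,165). In the scene view the orange ball is near (268,210) and the knob near (227,228).

```bash
cat > h.py <<'E'
import numpy as np,cv2
from scipy.spatial.transform import Rotation as R
from bench import arm
def snap(n,f):
    d=arm.get_image(n); cv2.imwrite(f"pics/{f}.png",d["image"][:,:,::-1]); np.savez(f+".npz",**d); return d
def ray(d,u,v,fish=False):
    a=np.array([(u-d["cx"])/d["fx"],(v-d["cy"])/d["fy"]])
    if fish:
        r=np.hypot(*a); k=np.sin(r)/r if r>1e-9 else 1; c=np.r_[a*k,np.cos(r)]
    else: c=np.r_[a,1]; c/=np.linalg.norm(c)
    return np.array(d["xyz"]),R.from_quat(d["rotation"]).apply(c)
def onz(o,r,z): return o+r*(z-o[2])/r[2]
def tri(rs):
    A=sum(np.eye(3)-np.outer(r,r) for o,r in rs); b=sum((np.eye(3)-np.outer(r,r))@o for o,r in rs)
    p=np.linalg.solve(A,b); return p,[np.linalg.norm(np.cross(p-o,r)) for o,r in rs]
def blobs(d,lo,hi,box,amin=4):
    im=d["image"]; m=cv2.inRange(cv2.cvtColor(im,cv2.COLOR_RGB2HSV),np.array(lo),np.array(hi)); k=np.zeros_like(m); x0,y0,x1,y1=box; k[y0:y1,x0:x1]=m[y0:y1,x0:x1]
    n,l,s,c=cv2.connectedComponentsWithStats(k); return sorted([(int(s[i,4]),c[i].round(1).tolist()) for i in range(1,n) if s[i,4]>=amin],reverse=True),k
def st():
    s=arm.read_state(); return s
E
python3 - <<'E'
from h import *
t=dict(np.load("top0.npz"));s=dict(np.load("scene0.npz"))
for n,d,b in(("t",t,(200,175,300,255)),("s",s,(190,190,300,260))):
    print(n,"red/orange",blobs(d,(0,140,90),(14,255,255),b)[0])
    bl,k=blobs(d,(105,120,40),(125,255,255),b); print(bl[:3])
for u,v,z in((211,182,12),(295,203,12),(287,234,12),(205,212,12),(228,200,76),(272,210,82),(262,240,120)):
    print((u,v),onz(*ray(t,u,v),z).round(1))
d=snap("wrist","w0");print({k:np.round(v,4).tolist() for k,v in d.items() if k!="image"})
q=st();T=R.from_quat(q["ee_rot"]);print("cam in tool",T.inv().apply(d["xyz"]-q["position"]),(T.inv()*R.from_quat(d["rotation"])).as_matrix().round(3), T.as_matrix().round(3))
E
```

```text
t red/orange [(126, [226.6, 197.8]), (22, [274.5, 209.3])]
[(814, [229.3, 205.8]), (305, [283.0, 218.4]), (114, [258.9, 198.3])]
s red/orange [(75, [227.0, 201.4]), (39, [269.2, 209.5])]
[(163, [211.7, 226.4]), (106, [244.7, 245.2]), (75, [283.0, 250.5])]
(211, 182) [679.  188.5  12. ]
(295, 203) [608.4 -71.6  12. ]
(287, 234) [512.3 -44.9  12. ]
(205, 212) [584.9 206.8  12. ]
(228, 200) [610.1 129.7  76. ]
(272, 210) [576.9  -0.6  82. ]
(262, 240) [485.   28.9 120. ]
{'fx': 325.1923, 'fy': 325.1923, 'cx': 279.3209, 'cy': 210.588, 'xyz': [92.9067, -621.6806, 372.3044], 'rotation': [0.6068, 0.784, 0.1044, 0.0792]}
cam in tool [  65.55203163   -0.37524506 -116.82627163] [[ 0.001 -0.966 -0.26 ]
 [ 1.     0.001  0.001]
 [-0.001 -0.26   0.966]] [[-0.968 -0.25  -0.001]
 [-0.25   0.968  0.002]
 [ 0.     0.002 -1.   ]]
```

```bash
python3 -m pendant '[[-0.035,0.031,0,0,0,0,0],[-0.035,0.031,0,0,0,0,0],[-0.035,0.031,0,0,0,0,0],[-0.035,0.031,0,0,0,0,0],[-0.035,0.031,0,0,0,0,0],[-0.035,0.031,0,0,0,0,0],[-0.035,0.031,0,0,0,0,0],[-0.035,0.031,0,0,0,0,0],[-0.035,0.031,0,0,0,0,0],[-0.035,0.031,0,0,0,0,0],[-0.035,0.031,0,0,0,0,0],[-0.035,0.031,0,0,0,0,0]]'
python3 -m pendant '[[-0.021,0.02,0,0,0,0,0],[-0.021,0.02,0,0,0,0,0],[0,0,0,0,0,7.5,0],[0,0,0,0,0,7.5,0],[0,0,0,0,0,7.5,0],[0,0,0,0,0,7.5,0],[0,0,0,0,0,0,0],[0,0,0,0,0,0,0]]'
python3 - <<'E'
from h import *
d=snap("wrist","w1");q=st();print(q["clock"],q["position"],R.from_quat(q["ee_rot"]).as_matrix().round(3),d["xyz"],q["contact_force"],q["joints"])
E
```

```text
clock: 1.35
position: [470.5, -138.0, 256.4]
ee_rot: [-0.126, 0.992, 0.0, 0.0]
contact_force: [0.0, -0.1, -0.1]
gripper_width: 0.3
grasp_force: 0.0
clock: 2.15
position: [500.5, -90.7, 256.1]
ee_rot: [0.134, 0.991, 0.0, -0.0]
contact_force: [0.0, 0.2, 0.2]
gripper_width: 0.2
grasp_force: 0.0
2.2 [500.51025368 -90.68827653 256.21078226] [[-0.964  0.265 -0.   ]
 [ 0.265  0.964  0.   ]
 [ 0.    -0.    -1.   ]] [437.39013133 -73.65499376 373.13550329] [-0.74443458 -0.40501956 -0.22437038] [ 1.40292370e-01  1.86584724e-01 -2.72141478e-01 -6.15942433e-05
 -1.11232083e+00 -1.97962478e+00]
```

View pics/w1.png

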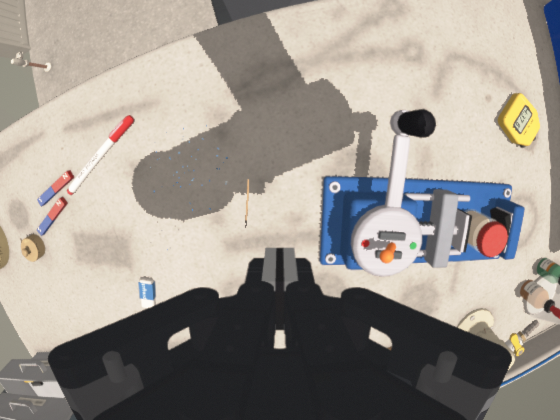

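The wrist view w1 shows the head centred near (387,240) and the orange ball at about (388,255), between the red dot (366,243) and the green dot (413,245). The knob top is at about (425,123) and its foot at (402,121). The red cap is at (491,237). Next I take a second view from 230 mm further in +y.

```bash
python3 -m pendant '[[0,0.046,0,0,0,0,0],[0,0.046,0,0,0,0,0],[0,0.046,0,0,0,0,0],[0,0.046,0,0,0,0,0],[0,0.046,0,0,0,0,0],[0,0,0,0,0,0,0],[0,0,0,0,0,0,0]]'
python3 - <<'E'
from h import *
d=snap("wrist","w2");q=st();print(q["clock"],q["position"],d["xyz"],q["joints"])
for n in("w1","w2"):
    d=dict(np.load(n+".npz"));B=(0,60,560,330)
    for nm,lo,hi in(("orange",(6,180,150),(16,255,255)),("red",(0,160,110),(4,255,255)),("redhi",(174,160,110),(180,255,255)),("green",(50,120,100),(75,255,255)),("blk",(0,0,0),(180,255,40)),("disc",(0,0,150),(180,35,255))):
        print(n,nm,blobs(d,lo,hi,B,15)[0][:5])
E
```

```text
clock: 2.9
position: [562.0, 131.9, 255.7]
ee_rot: [0.134, 0.991, -0.0, -0.001]
contact_force: [-0.7, -1.1, 0.3]
gripper_width: 0.0
grasp_force: 0.0
2.95 [561.80597769 130.89776188 255.9307754 ] [499.00724378 148.90419087 372.73268722] [ 5.09561937e-01  3.03820386e-01 -1.13561061e-01 -8.90205294e-05
 -1.15451372e+00 -2.34976817e+00]
w1 orange [(90, [387.5, 250.6])]
w1 red [(188, [122.2, 128.2]), (117, [488.2, 233.9]), (59, [555.3, 311.0]), (31, [365.1, 243.1]), (18, [69.9, 174.2])]
w1 redhi []
w1 green [(22, [412.8, 245.2])]
w1 blk [(10941, [279.4, 309.4]), (584, [413.3, 122.8]), (164, [498.6, 215.3]), (127, [302.8, 264.8]), (127, [255.9, 264.8])]
w1 disc [(51465, [125.2, 192.3]), (34652, [446.7, 183.2]), (410, [550.1, 288.0]), (185, [522.6, 119.3]), (146, [352.5, 145.2])]
w2 orange [(73, [146.2, 248.0])]
w2 red [(137, [297.1, 231.5]), (45, [1.6, 139.6]), (26, [136.0, 241.3])]
w2 redhi []
w2 green [(27, [183.4, 246.3])]
w2 blk [(1166, [311.6, 308.6]), (1038, [245.3, 311.0]), (899, [157.4, 315.3]), (883, [402.3, 315.1]), (375, [155.5, 122.0])]
w2 disc [(44164, [93.4, 192.1]), (28047, [388.4, 202.1]), (427, [363.7, 100.2]), (421, [526.1, 110.5]), (155, [273.7, 196.3])]
```

View pics/w2.png

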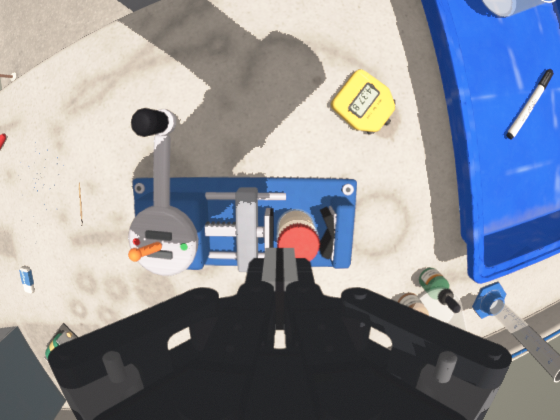

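Run:
```python
from h import *
D={n:dict(np.load(n+".npz")) for n in("w1","w2")}
P={}
box={"w1":dict(ball=(365,235,410,275),knob=(385,95,450,150),head=(345,195,430,285)),"w2":dict(ball=(115,235,178,275),knob=(120,95,180,150),head=(120,195,205,285))}
C=[]
for n,d in D.items():
    im=d["image"];b=box[n];p=P[n]={}
    _,m=blobs(d,(5,120,90),(18,255,255),b["ball"]); dt=cv2.distanceTransform(m,cv2.DIST_L2,5); ys,xs=np.where(dt>dt.max()-.6); p["ball"]=(xs.mean(),ys.mean()); print(n,"ball",p["ball"],dt.max())
    _,m=blobs(d,(0,0,0),(180,255,60),b["knob"]); m=cv2.morphologyEx(m,cv2.MORPH_OPEN,np.ones((5,5))); l,lab,s,c=cv2.connectedComponentsWithStats(m); i=1+s[1:,4].argmax(); p["knob"]=c[i]; print("knob",s[i],c[i])
    # blue base hull on z=12
    _,m=blobs(d,(104,150,50),(125,255,255),(310,170,530,280) if n=="w1" else (120,170,365,285)); y,x=np.where(cv2.morphologyEx(m,cv2.MORPH_OPEN,np.ones((3,3))))
    g=np.array([onz(*ray(d,u,v,True),12)[:2] for u,v in zip(x,y)],np.float32); print("rect z12",cv2.minAreaRect(g), cv2.boxPoints(cv2.minAreaRect(g)).round(1).tolist())
    x0,y0,x1,y1=b["head"]; C.append(cv2.resize(im[y0-20:y1+10,x0-15:x1+15],None,fx=3.4,fy=3.4,interpolation=cv2.INTER_CUBIC))
P["w1"]["red"]=(365.1,243.1);P["w2"]["red"]=(136,241.3);P["w1"]["green"]=(412.8,245.2);P["w2"]["green"]=(183.4,246.3);P["w1"]["cap"]=(491,237);P["w2"]["cap"]=(299,240)
for k in P["w1"]:
    p,e=tri([ray(D[n],*P[n][k],True) for n in D]);print(k,p.round(1),np.round(e,1))
h=min(c.shape[0] for c in C);cv2.imwrite("pics/head.png",np.hstack([c[:h] for c in C])[:,:,::-1]);print(np.hstack([c[:h] for c in C]).shape)
```

```text
w1 ball (np.float64(386.5), np.float64(255.5)) 6.3968997
knob [398 110  37  27 780] [416.65641026 122.91410256]
rect z12 ((600.7940673828125, 88.0616455078125), (296.7032775878906, 111.20791625976562), 74.16754150390625) [[506.79998779296875, -39.5], [613.7999877929688, -69.80000305175781], [694.7999877929688, 215.60000610351562], [587.7999877929688, 246.0]]
w2 ball (np.float64(151.2), np.float64(248.2)) 4.9968996
knob [132 109  35  27 755] [148.65298013 121.91788079]
rect z12 ((598.9703369140625, 77.34300231933594), (258.1689758300781, 112.12123107910156), 74.36945343017578) [[510.20001220703125, -31.899999618530273], [618.2000122070312, -62.099998474121094], [687.7000122070312, 186.5], [579.7999877929688, 216.8000030517578]]
ball [578.5  -4.   91.2] [3.1 3.1]
knob [462.5  42.7 105.3] [0.1 0.1]
red [566.9 -21.7  81.6] [0. 0.]
green [584.2  27.4  81.8] [0.2 0.2]
cap [614.2 138.   64.3] [0.6 0.6]
(408, 782, 3)
```

View pics/head.png

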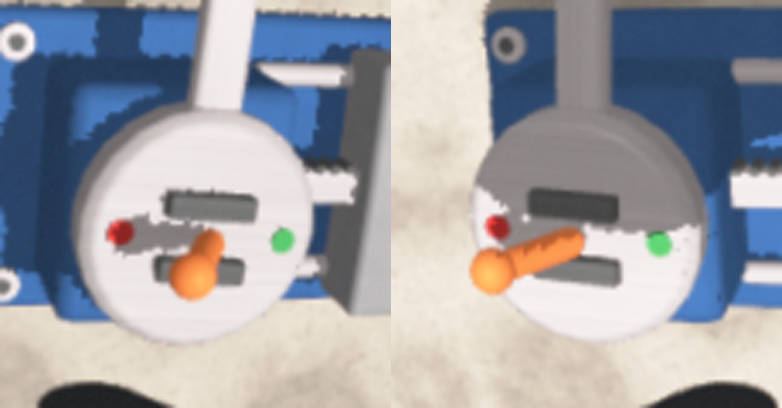

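Ball centres: w1 (386.8,255.3) and w2 (134.4,254.7), so it leans toward the red dot. The dot midpoint (575.5,2.9) agrees with the knob position minus 120 mm, so the spindle is at (575.6,2.9), the vice yaw is about -15.6° and the crank about +0.065.

```bash
python3 - <<'E'
from h import *
D={n:dict(np.load(n+".npz")) for n in("w1","w2")}
p,e=tri([ray(D["w1"],386.8,255.3,True),ray(D["w2"],134.4,254.7,True)]);print("ball",p,e,"along dots",(p[:2]-[575.6,2.9])@[.332,.943],(p[:2]-[575.6,2.9])@[-.943,.332])
E
python3 -m pendant '[[-0.011,-0.041,0,0,0,0,0],[-0.011,-0.041,0,0,0,0,0],[-0.011,-0.041,0,0,0,0,0],[-0.011,-0.042,0,0,0,0,0],[0,0,0.03,0,0,3.9,0],[0,0,0.04,0,0,0,0],[0,0,0.03,0,0,0,0],[0,0,0.024,0,0,0,0],[0,0,0,0,0,0,0],[0,0,0,0,0,0,0],[0,0,0,0,0,0,0]]'
```

```text
ball [570.79507341  -9.82375396 113.66744131] [np.float64(0.5491548903400587), np.float64(0.5491548903400748)] along dots -13.593735607829927 0.3067594598930512
clock: 4.05
position: [561.4, -40.2, 134.3]
ee_rot: [0.169, 0.986, 0.0, 0.002]
contact_force: [0.4, 0.5, -0.1]
gripper_width: -0.1
grasp_force: 0.0
```

```bash
python3 -m pendant '[[0,0.004,0.003,0,0,0,0],[0,0.006,0,0,0,0,0],[0,0.004,0,0,0,0,0]]'
python3 -m pendant '[[0,0.004,0,0,0,0,0],[0,0.004,0,0,0,0,0]]'
python3 -m pendant '[[0,0.004,0,0,0,0,0],[0,0.004,0,0,0,0,0]]'
python3 -m pendant '[[0,0.003,0,0,0,0,0]]'; python3 -m pendant '[[0,0.003,0,0,0,0,0]]'; python3 -m pendant '[[0,0,0,0,0,0,0],[0,0,0,0,0,0,0]]'
```

```text
clock: 4.35
position: [565.3, -26.7, 130.3]
ee_rot: [0.168, 0.986, -0.001, 0.0]
contact_force: [-3.0, -6.6, 8.5]
gripper_width: -0.2
grasp_force: 5.0
clock: 4.55
position: [568.2, -20.4, 132.1]
ee_rot: [0.168, 0.986, -0.001, 0.001]
contact_force: [-2.0, -4.6, 7.5]
gripper_width: -0.0
grasp_force: 4.1
clock: 4.75
position: [570.7, -11.6, 130.3]
ee_rot: [0.168, 0.986, -0.0, 0.001]
contact_force: [-1.1, -2.6, 2.7]
gripper_width: -0.0
grasp_force: 1.6
clock: 4.85
position: [571.5, -8.5, 129.7]
ee_rot: [0.168, 0.986, -0.0, 0.0]
contact_force: [-0.8, -3.5, 3.5]
gripper_width: -0.0
grasp_force: 1.8
clock: 4.95
position: [572.5, -5.6, 129.4]
ee_rot: [0.168, 0.986, -0.0, 0.0]
contact_force: [0.0, -3.0, 1.7]
gripper_width: -0.2
grasp_force: 1.8
clock: 5.15
position: [572.4, -5.5, 129.0]
ee_rot: [0.169, 0.986, 0.0, -0.0]
contact_force: [-1.3, -1.7, 1.1]
gripper_width: 0.5
grasp_force: 0.8
```

```bash
for i in 1; do python3 -m pendant '[[0,0.003,0,0,0,0,0]]'; python3 -m pendant '[[0,0.002,0,0,0,0,0]]';python3 -m pendant '[[0,0.002,0,0,0,0,0]]'; done | grep -E "position|contact"
```

```text
position: [573.0, -3.2, 128.9]
contact_force: [-0.4, -4.2, 0.6]
position: [573.4, -1.6, 128.6]
contact_force: [0.1, -8.4, 0.2]
position: [573.4, -1.0, 128.5]
contact_force: [-0.4, -14.3, -0.9]
```

```bash
python3 -m pendant '[[0,0.002,0,0,0,0,0]]' | grep -E "position|contact"; python3 -m pendant '[[0,0.002,0,0,0,0,0]]'| grep -E "position|contact"
```

```text
position: [573.5, -0.6, 128.5]
contact_force: [-0.0, -20.2, -0.2]
position: [573.6, -0.2, 128.4]
contact_force: [-0.5, -24.5, 0.6]
```

```bash
python3 -m pendant '[[0,-0.018,0,0,0,0,0],[0,0,-0.04,0,0,0,0],[0,0,-0.04,0,0,0,0],[0.013,-0.03,-0.03,0,0,0,0.07],[0.013,-0.03,0,0,0,0,0.07],[0.013,-0.034,0,0,0,0,0.07],[0,0,0,0,0,0,0.07],[0,0,0,0,0,0,0.07]]'
python3 - <<'E'
from h import *
d=snap("wrist","w3");q=st();print(q["position"])
_,m=blobs(d,(0,0,0),(180,255,60),(340,60,480,180)); m=cv2.morphologyEx(m,cv2.MORPH_OPEN,np.ones((5,5)));l,lab,s,c=cv2.connectedComponentsWithStats(m);print(s[1:],c[1:])
for i in range(1,l): print("knob on z103",onz(*ray(d,*c[i],True),103.5))
for nm,lo,hi in(("ball",(5,150,120),(18,255,255)),("red",(0,160,110),(4,255,255)),("green",(50,120,100),(75,255,255))): print(nm,[(a,c,onz(*ray(d,*c,True),82 if nm!="ball" else 105).round(1)) for a,c in blobs(d,lo,hi,(300,170,470,300),8)[0]])
cv2.imwrite("pics/w3c.png",cv2.resize(d["image"][60:300,300:560],None,fx=2.3,fy=2.3)[:,:,::-1])
E
```

```text
clock: 6.45
position: [501.9, -88.1, 239.6]
ee_rot: [0.169, 0.986, 0.001, 0.001]
contact_force: [0.3, 0.1, 0.5]
gripper_width: 69.8
grasp_force: 0.0
[502.3808352  -87.72797893 239.40741379]
[[396  97  39  29 906]] [[415.69315673 111.29801325]]
knob on z103 [462.60189479  43.57979843 103.5       ]
ball [(340, [412.0, 249.9], array([577.3,  10. , 105. ]))]
red [(37, [369.8, 242.2], array([566.6, -21.8,  82. ]))]
green [(27, [420.3, 241.1], array([584. ,  27.2,  82. ]))]
```

View pics/w3c.png

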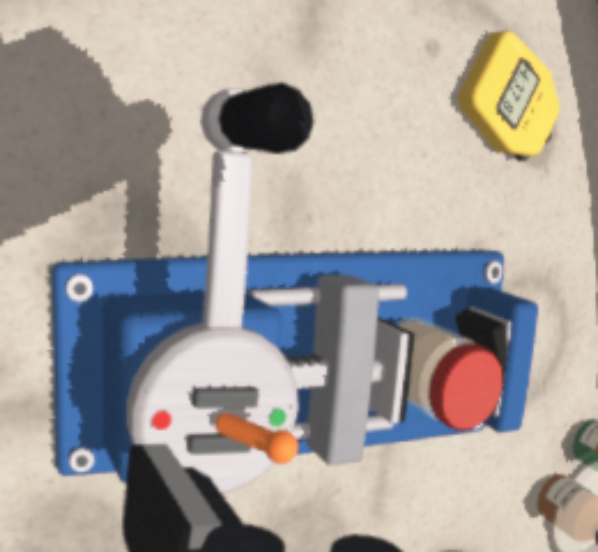

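The selector ball is now at about (423,254), over the green dot side (420,241). The handle hasn't moved: the knob casts to (462.6,43.6).

```bash
python3 -m pendant '[[0.027,0.0366,0,0,0,0,0.07],[0.027,0.0366,0,0,0,0,0.07],[0.027,0.0367,0,0,0,0,0.07],[0,0,0.01,0,0,0,0.07],[0,0,0,0,0,0,0.07]]'
python3 -m pendant '[[0,0,0.04,0,0,0,0.07],[0,0,0.04,0,0,0,0.07],[0,0,0.03,0,0,0,0.07],[0,0,0.009,0,0,0,0.07],[0,0,0,0,0,0,0.07],[0,0,0,0,0,0,0.07]]'
```

```text
clock: 7.0
position: [461.7, 44.2, 228.1]
ee_rot: [0.167, 0.986, -0.0, -0.001]
contact_force: [0.2, -0.6, 0.1]
gripper_width: 69.9
grasp_force: 0.0
clock: 7.6
position: [463.5, 42.5, 111.4]
ee_rot: [0.169, 0.986, 0.0, 0.001]
contact_force: [-0.5, 0.4, 0.8]
gripper_width: 70.2
grasp_force: 0.0
```

```bash
python3 -m pendant '[[0,0,0,0,0,0,0.03],[0,0,0,0,0,0,0.03],[0,0,0,0,0,0,0.03],[0,0,0,0,0,0,0]]'; python3 -m pendant '[[0,0,0,0,0,0,0],[0,0,0,0,0,0,0],[0,0,0,0,0,0,0]]'
```

```text
clock: 8.0
position: [462.5, 42.6, 111.2]
ee_rot: [0.168, 0.986, 0.0, 0.001]
contact_force: [-1.5, 1.1, 4.7]
gripper_width: 22.4
grasp_force: 58.4
clock: 8.3
position: [462.5, 42.6, 111.2]
ee_rot: [0.168, 0.986, 0.0, 0.001]
contact_force: [-1.4, -0.0, 5.3]
gripper_width: 22.2
grasp_force: 58.5
```

```bash
python3 -m pendant '[[-0.0001,-0.0058,0,0,0,0,0],[-0.0004,-0.0058,0,0,0,0,0],[-0.0007,-0.0058,0,0,0,0,0],[-0.001,-0.0057,0,0,0,0,0],[-0.0013,-0.0057,0,0,0,0,0]]'|grep -E "clock|pos|cont"; python3 -m pendant '[[-0.0015,-0.0056,0,0,0,0,0],[-0.0018,-0.0055,0,0,0,0,0],[-0.0021,-0.0054,0,0,0,0,0]]'|grep -E "clock|pos|cont"; python3 -m pendant '[[-0.0023,-0.0053,0,0,0,0,0]]'|grep -E "clock|pos|cont"
```

```text
clock: 8.8
position: [456.3, 14.5, 111.2]
contact_force: [-2.3, 3.4, 6.4]
clock: 9.1
position: [455.8, -3.3, 111.2]
contact_force: [-1.0, 0.8, 5.4]
clock: 9.2
position: [456.3, -8.9, 111.2]
contact_force: [-2.0, 3.1, 6.4]
```

```bash
for i in 1; do python3 -m pendant '[[-0.0025,-0.0052,0,0,0,0,0]]'; python3 -m pendant '[[-0.0013,-0.0025,0,0,0,0,0]]'; python3 -m pendant '[[-0.0013,-0.0025,0,0,0,0,0]]'; python3 -m pendant '[[0,0,0,0,0,0,0],[0,0,0,0,0,0,0]]'; done |grep -E "clock|pos|cont"
```

```text
clock: 9.3
position: [456.9, -14.5, 111.2]
contact_force: [-3.7, 8.9, 6.3]
clock: 9.4
position: [457.1, -15.3, 111.1]
contact_force: [-9.3, 26.1, 10.6]
clock: 9.5
position: [457.3, -15.9, 111.1]
contact_force: [-14.9, 39.0, 14.3]
clock: 9.7
position: [457.2, -15.4, 111.1]
contact_force: [-11.2, 29.1, 11.6]
```

```bash
cat > t.py <<'E'
from h import *
s=st();p=s["position"][:2]-[575.6,2.9];X=np.array([-.943,.333]);Y=np.array([.333,.943])
th=np.arctan2(p@Y,p@X);t=-np.sin(th)*X+np.cos(th)*Y;r=np.cos(th)*X+np.sin(th)*Y;f=s["contact_force"][:2]
print(f"t{s['clock']:.2f} crank {th+.067:.3f} r {np.hypot(*p):.1f} Ftan {-f@t:.1f} Frad {f@r:.1f} Fz {s['contact_force'][2]:.1f} tz {s['wrist_torque'][2]:.2f}")
E
(python3 -m pendant '[[0.0022,0.0048,0,0,0,0,0]]';python3 t.py
python3 -m pendant '[[0.0027,0.0054,0,0,0,0,0]]';python3 t.py
python3 -m pendant '[[0.0024,0.0055,0,0,0,0,0]]';python3 t.py
python3 -m pendant '[[0.0021,0.0056,0,0,0,0,0]]';python3 t.py
python3 -m pendant '[[0.0019,0.0057,0,0,0,0,0]]';python3 t.py
python3 -m pendant '[[0.0016,0.0058,0,0,0,0,0]]';python3 t.py
python3 -m pendant '[[0.0013,0.0059,0,0,0,0,0]]';python3 t.py
python3 -m pendant '[[0.001,0.0059,0,0,0,0,0]]';python3 t.py
python3 -m pendant '[[0.0007,0.006,0,0,0,0,0]]';python3 t.py
python3 -m pendant '[[0.0004,0.006,0,0,0,0,0]]';python3 t.py
python3 -m pendant '[[0.0001,0.006,0,0,0,0,0]]';python3 t.py
python3 -m pendant '[[-0.0002,0.006,0,0,0,0,0]]';python3 t.py) | grep crank
```

```text
t9.80 crank -0.409 r 120.0 Ftan 6.5 Frad 1.1 Fz 3.1 tz 0.04
t9.90 crank -0.373 r 120.0 Ftan 6.1 Frad 0.5 Fz 5.1 tz -0.02
t10.00 crank -0.327 r 120.0 Ftan 6.4 Frad 0.5 Fz 6.0 tz 0.01
t10.10 crank -0.278 r 120.0 Ftan 6.0 Frad 0.3 Fz 5.7 tz -0.04
t10.20 crank -0.229 r 120.0 Ftan 5.5 Frad -0.1 Fz 6.3 tz -0.03
t10.30 crank -0.179 r 120.0 Ftan 6.1 Frad -0.7 Fz 6.1 tz -0.03
t10.40 crank -0.129 r 120.0 Ftan 5.7 Frad -1.4 Fz 5.8 tz -0.02
t10.50 crank -0.079 r 120.0 Ftan 6.2 Frad -0.9 Fz 6.5 tz -0.01
t10.60 crank -0.029 r 120.0 Ftan 5.8 Frad -1.6 Fz 6.2 tz -0.07
t10.70 crank 0.020 r 120.0 Ftan 6.1 Frad -1.3 Fz 6.1 tz 0.07
t10.80 crank 0.070 r 120.0 Ftan 6.3 Frad -1.8 Fz 6.2 tz -0.03
t10.90 crank 0.120 r 120.0 Ftan 6.0 Frad -1.9 Fz 6.5 tz 0.02
```

```bash
(python3 -m pendant '[[-0.0005,0.006,0,0,0,0,0]]';python3 t.py
python3 -m pendant '[[-0.0008,0.0059,0,0,0,0,0]]';python3 t.py
python3 -m pendant '[[-0.0011,0.0059,0,0,0,0,0]]';python3 t.py)| grep crank
```

```text
t11.00 crank 0.169 r 120.0 Ftan 6.3 Frad -2.8 Fz 7.4 tz 0.02
t11.10 crank 0.218 r 120.0 Ftan 5.7 Frad -2.8 Fz 7.5 tz -0.01
t11.20 crank 0.267 r 120.0 Ftan 5.8 Frad -2.2 Fz 7.7 tz -0.05
```

```bash
(python3 -m pendant '[[-0.0014,0.0058,0,0,0,0,0]]';python3 t.py
python3 -m pendant '[[-0.0017,0.0058,0,0,0,0,0]]';python3 t.py)| grep crank
```

```text
t11.30 crank 0.316 r 120.0 Ftan 6.5 Frad -1.3 Fz 8.0 tz 0.02
t11.40 crank 0.366 r 120.0 Ftan 5.5 Frad -1.5 Fz 7.5 tz -0.03
```

```bash
python3 -m pendant '[[0.0021,-0.0074,0,0,0,0,0],[0.0016,-0.0075,0,0,0,0,0],[0.0011,-0.0076,0,0,0,0,0],[0.0006,-0.0076,0,0,0,0,0],[0.0001,-0.0077,0,0,0,0,0],[-0.0004,-0.0077,0,0,0,0,0]]' >/dev/null; python3 t.py; python3 -m pendant '[[-0.0008,-0.0076,0,0,0,0,0],[-0.0013,-0.0075,0,0,0,0,0],[-0.0018,-0.0074,0,0,0,0,0],[-0.0023,-0.0073,0,0,0,0,0],[-0.0028,-0.0072,0,0,0,0,0],[-0.0032,-0.007,0,0,0,0,0]]'>/dev/null; python3 t.py; python3 -m pendant '[[0,0,0,0,0,0,0]]'>/dev/null;python3 t.py
python3 - <<'E'
from h import *
d=snap("wrist","w4");cv2.imwrite("pics/w4s.png",d["image"][:,:,::-1])
E
```

```text
t12.00 crank -0.004 r 119.8 Ftan -3.8 Frad 3.7 Fz 7.5 tz 0.03
t12.60 crank -0.393 r 119.9 Ftan -2.8 Frad 3.2 Fz 9.0 tz 0.01
t12.70 crank -0.396 r 119.9 Ftan -0.1 Frad 1.9 Fz 8.1 tz 0.02
```

View pics/w4s.png

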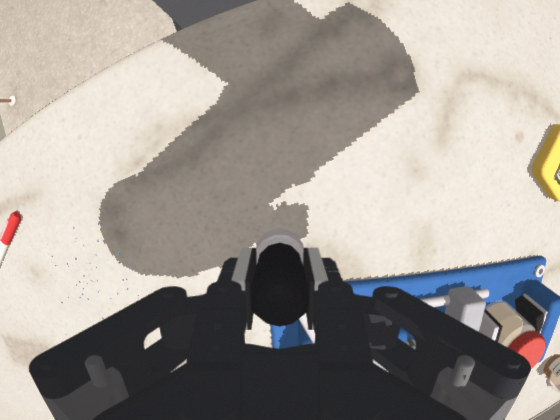

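```bash
(python3 -m pendant '[[0.0025,0.0054,0,0,0,0,0]]';python3 t.py
python3 -m pendant '[[0.0023,0.0056,0,0,0,0,0]]';python3 t.py
python3 -m pendant '[[0.002,0.0057,0,0,0,0,0]]';python3 t.py)| grep crank
```

```text
t12.85 crank -0.346 r 119.9 Ftan 0.5 Frad 2.4 Fz 7.8 tz -0.05
t12.95 crank -0.294 r 120.0 Ftan 3.0 Frad 1.7 Fz 7.9 tz -0.01
t13.05 crank -0.246 r 120.0 Ftan 5.2 Frad 0.2 Fz 6.7 tz -0.09
```

```bash
(python3 -m pendant '[[0.0017,0.0057,0,0,0,0,0]]';python3 t.py
python3 -m pendant '[[0.0014,0.0058,0,0,0,0,0]]';python3 t.py)| grep crank
```

```text
t13.15 crank -0.198 r 120.0 Ftan 5.6 Frad 0.7 Fz 7.5 tz -0.01
t13.25 crank -0.149 r 120.0 Ftan 6.0 Frad 0.5 Fz 7.8 tz -0.02
```

```bash
(python3 -m pendant '[[0.0011,0.0059,0,0,0,0,0]]';python3 t.py)| grep crank
```

```text
t13.35 crank -0.100 r 120.0 Ftan 7.7 Frad -0.1 Fz 8.5 tz -0.00
```

```bash
(python3 -m pendant '[[0.0005,0.003,0,0,0,0,0]]';python3 t.py)| grep crank
```

```text
t13.45 crank -0.075 r 120.0 Ftan 7.5 Frad -1.5 Fz 7.9 tz 0.01
```

```bash
(python3 -m pendant '[[0.0004,0.003,0,0,0,0,0]]';python3 t.py)| grep crank
```

```text
t13.55 crank -0.052 r 120.0 Ftan 7.2 Frad -0.9 Fz 9.1 tz -0.03
```

```bash
(python3 -m pendant '[[0.0003,0.003,0,0,0,0,0]]';python3 t.py)| grep crank
```

```text
t13.65 crank -0.029 r 120.1 Ftan 8.4 Frad -0.5 Fz 8.7 tz 0.00
```

```bash
(python3 -m pendant '[[0.0002,0.003,0,0,0,0,0]]';python3 t.py)| grep crank
```

```text
t13.75 crank -0.005 r 120.0 Ftan 8.8 Frad -2.3 Fz 8.8 tz 0.02
```

```bash
python3 -m pendant '[[0,0,0,0,0,0,0.06],[0,0,0,0,0,0,0.06],[0,0,0,0,0,0,0.06],[0,0,0,0,0,0,0.06]]'; python3 t.py; python3 -m pendant '[[0,0,-0.02,0,0,0,0.06],[0,0,-0.04,0,0,0,0.06],[0,0,-0.04,0,0,0,0.06],[0,0,-0.04,0,0,0,0.06],[0.03,-0.035,0,0,0,0,0.06],[0.03,-0.035,0,0,0,0,0.06],[0,-0.04,0,0,0,0,0.06],[0,0,0,0,0,0,0.06],[0,0,0,0,0,0,0.06]]'
python3 - <<'E'
from h import *
d=snap("wrist","w5");snap("scene","s5")
c=cv2.imread("pics/s5.png")[175:275,140:310];a=cv2.imread("pics/w5.png");cv2.imwrite("pics/w5c.png",np.vstack([cv2.resize(a[60:300,250:560],(465,360)),cv2.resize(c,(465,235))]))
E
```

```text
clock: 14.15
position: [460.5, 36.7, 110.2]
ee_rot: [0.169, 0.986, 0.0, 0.0]
contact_force: [-0.1, 0.6, -1.1]
gripper_width: 59.5
grasp_force: 0.0
t14.15 crank 0.013 r 120.0 Ftan -0.6 Frad 0.2 Fz -1.1 tz -0.01
clock: 15.05
position: [367.2, -47.6, 250.7]
ee_rot: [0.169, 0.986, 0.0, 0.001]
contact_force: [-0.3, 1.1, 0.6]
gripper_width: 60.0
grasp_force: 0.0
```

View pics/w5c.png

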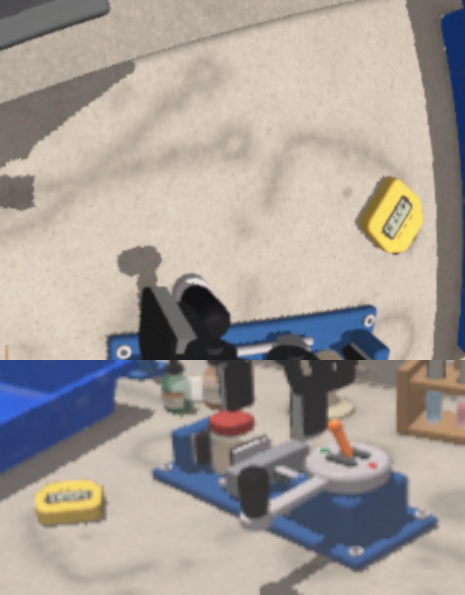

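The final view shows the jar upright between the jaws, with its red cap at about (232,425). The selector leans to green with its ball at (335,428), the knob is free, and the clock hasn't moved.

```bash
python3 -c "
from bench import arm
print(arm.job_done())"
```

```text
the job is handed in; nothing more can be done
None
```

The job is handed in: I pushed the selector to green, swung the handle back to its stop, where it free-wheeled at about 3 N, and snugged the jar in two tightening strokes, stopping at about 9 N against 6 N free-running; the jar is upright, the knob released and nothing else touched.

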